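Check-weigh a kit canister on the spring scale

TASK

Check-weigh the kit canister: hang it by its bail on the hook of the spring scale, easing its weight over gently so that the hook is never snatched, dropped or bounced, let go and leave it hanging by itself until it has been at rest for a couple of seconds. Then take it, lift it slowly off the hook, and set it down gently, upright, fully home in the round nest on the outgoing board, let go, and leave everything else on the bench where it is.

Things in the scene. Friction and masses are not known exactly. Their poses are not given: they have to be found in the camera images.
- kit: Kit canister: closed round steel can 60 mm across, lid 64 mm, lid top 64 mm up; mass unknown, 0.22 to 0.68 kg. Above it a bail of 6 mm wire in its own y-z plane: uprights at y = +-20 mm up to 98 mm, then sloping like a roof to a peak on the axis at 112 mm (wire centre); on it a black grip block. The hook passes through the bail along its x. Origin: centre of underside.
- kit_eye (a point): Underside of the bail's peak, the point that rests on the hook: on the axis, 109 mm above the canister's underside. Same axes as the canister.
- kit_grip (a point): Point for the TCP in the black grip block (24 x 24 mm, faces square to the canister's x and y, from 113 to 153 mm above the underside): on the axis, 141 mm above the underside. Axes as the canister.
- stand: The spring scale, fixed to the bench: base plate 160 x 160 x 20 mm, grey column 70 mm wide and 297 mm tall whose front face is at x = +10 mm. The hook arm sticks out horizontally from the front of the column along the stand's -x. Origin: centre of the base plate's underside; z up.
- hook_seat (a point): Low point of the hook, where the bail's peak rests (top of the 8 mm round bar): 120 mm from the stand's origin along its -x, 234 mm above the bench when unloaded; it sinks with the hook. From the column the bar is straight, dips 5 mm to the seat, then turns up to an open end 25 mm past the seat (stand's -x), its top 16 mm above the seat. The bail goes on over this end. Axes as the stand.
- hook (a joint): How far the hook has sunk (m): 0 unloaded at the upper stop, 0.1 at the lower. Spring 90 N/m, preload 0.3 N, damping 2 N s/m: a load of W newtons hangs at (W - 0.3)/90. Delicate: never faster than 0.12 m/s up or down, never more than 15 N on it. Let the canister go only when the hook carries nearly all its weight, which the felt force tells.
- tray: The outgoing board, fixed: plywood 130 x 130 x 8 mm with a round grey nest on its centre: a ring 68 mm inside, 86 mm outside, standing 12 mm above the board. Origin: centre of the underside; z up.
- nest_floor (a point): Centre of the nest's floor, 8 mm above the bench: the canister's underside stands here. Never press or bang with more than 40 N.
- tin: Bystander: a plain lidded steel tin without any hanger, 56 mm across, 40 mm tall. Origin on its underside. Leave it alone.
- contactor: Bystander: a grey contactor block, 60 x 45 x 70 mm. Origin on its underside. Leave it alone.
- screwdriver: Bystander: a screwdriver, lying. Origin on its underside. Leave it alone.
- screwbox: Bystander: an open cardboard box of screws, 120 x 90 x 45 mm. Origin on its underside. Leave it alone.
- pliers: Bystander: a pair of pliers, lying. Origin on its underside. Leave it alone.
- relay: Bystander: a small black relay with a clear cover, 50 x 28 x 58 mm. Origin on its underside. Leave it alone.
Things that resemble listed ones, but are neither listed nor needed, are in the scene too. Several things look just like the tray: the one meant starts farthest from the robot's base.

How it is judged:
By the outcome, as a careful person would: the job done as asked, in the order asked, and still so for the second after the job is handed in, with the robot touching nothing.
It also fails if it takes over 72 s, if anything falls off the work surface, if the arm or the gripper's body presses on something with over 40 N, if the wrist force passes 120 N, or if a joint passes its speed limit or range.

ROBOT

A 6-joint arm with a two-finger parallel gripper is mounted at the origin on the work surface. World frame = base frame: x ahead of the robot, y to its left, z up, the work surface at z = 0. Lengths are in m, angles in rad, forces in N, time in s.
With the tool pointing down it reaches from about 0.35 to 0.85 m from the base axis. Payload 8.1 kg.
Tool frame: the origin (TCP) lies between the finger pads, 19 mm behind the fingertips; this is the grasp point; z points along the fingers, y is the line along which they close (so a half turn about z gives the same grasp; the last joint's range is limited). The gripper opens to 93 mm and grips with 3 to 60 N. Pads are 15 mm wide; open, the fingers measure 128 mm over their backs; the gripper's body (75 mm by 188 mm) begins 65 mm behind the grasp point.
Start: joints at [1.195, 0.13, 1.488, -0, 1.523, -0.085], TCP at [0.172, 0.575, 0.237] pointing down, gripper open.
Joint ranges: [-2.96, 2.96], [-0.89, 2.26], [0.02, 2.5], [-1.34, 4.48], [0, 2.73], [-2.66, 2.66]. Speed limits (rad/s): [2.39, 2.39, 2.79, 3.14, 3.14, 3.14].

INTERFACE

Orientations are given as a rotation vector (axis times angle).
In Python, from plant import monitor, eyes, ticket gives the robot as it stands.
- The arm moves only by the tool arm_command, never from a script. Its argument "deltas" is a list that holds one entry, the list of rows, each a list of 6 numbers: the shift along the world's x, y, z in cm, then the turn, a rotation vector about the world's x, y, z in degrees. In form: [[[tx, ty, tz, rx, ry, rz], ...]]. A call has 1 to 12 rows; each row shifts and turns the commanded pose from where the row before left it; what a row does not reach is not made up. A row lasts 1/12 s, in which the tool goes at most 41.7 mm and 7.16 degrees, less where a joint would pass 70% of its speed; a pose out of reach is approached as far as the arm can. A call is refused whole if a number of a shift passes 4.17 or a number of a turn 7.16, either way. A call with a gripper value outside its range is refused whole. "gripper" is the opening, from -1 (shut) to 1 (fully open), set as the call begins (left out, the last holds). The fingers move at their own pace and stop on an object; "squeeze" is the grip in N (left out, the last holds). Time passes only in rows, so rows that do not move let the fingers close. It gives the time, the measured TCP pose, the force, the opening and the grip force at its end, in the units of the state.
- monitor.read_state(): the state, without advancing time (a new reading comes with each control period).
- eyes.read_camera(name): name is "side" or "top" or "wrist"; returns the picture (384x512x3 uint8, blue, green, red); there is no depth.
- eyes.camera_model(name): a dict with "fx", "fy", "cx", "cy" (pixels), "k1" (the pictures are not rectified: a ray, as slopes to the right and down, at radius r is drawn at 1 + k1 r^2 times it, then the intrinsics apply), "rvec" (rotation vector, rad) and "tvec" (3), from world to camera coordinates, as OpenCV has them. Camera axes: x right, y down, z forward; pixel columns grow to the right and rows downward; lengths in m; the calibration is good to about 2 mm. A picture is of the moment at which its call begins: read the wrist's pose just before it. camera_model takes no time and is no camera call; for the wrist camera it gives the pose at the moment of the call.
- ticket.close_job(): hands the job in; it is judged then, once.
The state is a dict: "t": time; "q": joint angles; "dq": joint speeds; "joint_torque": joint torques, N m; "tool_pos": TCP position; "orientation": TCP orientation; "force": force on the tool from outside, world axes, zero at the start; "wrist_torque": the same for the moment, N m; "opening": finger opening in m; "gripper_force": force on a finger pad.
Only numpy, scipy, OpenCV 4.12 (cv2) and the standard library are available. Lean on these libraries where they do the work, as an engineer would, in place of code of your own. Each camera call takes 0.05 s, during which the arm holds its last target. There are 200 camera calls.

## Working session

There is one attempt and no reset: what is moved stays moved. The work goes in short steps, Python scripts to look and compute and a tool call to move; the robot and the scene stay as the last step left them, time stands still between calls to the robot, and variables do not carry over. Pictures are saved under pics/ and viewed, at most 10 in all, crops included, and the job is handed in when it is done.

Besides the shell and the picture viewer there is one more tool, called as name([rows], argument=value, ...), one row to a line, values as JSON. arm_command: Moves the arm, as the interface text tells. Its arguments: {"type":"object","properties":{"deltas":{"type":"array"},"gripper":{"type":"number"},"squeeze":{"type":"number"}},"required":["deltas"]}

```bash
mkdir -p pics; ls; cat > h.py <<'E'
import numpy as np,cv2
from plant import monitor,eyes,ticket
def cam(n):
    m=eyes.camera_model(n);K=np.array([[m['fx'],0,m['cx']],[0,m['fy'],m['cy']],[0,0,1]],float)
    R=cv2.Rodrigues(np.array(m['rvec'],float))[0];t=np.array(m['tvec'],float).ravel()
    return K,np.array([m['k1'],0,0,0,0],float),R,t
def ray(c,uv):
    K,d,R,t=c;p=cv2.undistortPoints(np.array(uv,float).reshape(-1,1,2),K,d).reshape(-1,2)
    D=np.c_[p,np.ones(len(p))]@R
    return -R.T@t,D
def onz(c,uv,z):
    o,D=ray(c,uv);return o+D*((z-o[2])/D[:,2])[:,None]
def proj(c,P):
    K,d,R,t=c;return cv2.projectPoints(np.array(P,float).reshape(-1,1,3),cv2.Rodrigues(R)[0],t,K,d)[0].reshape(-1,2)
def tri(c1,u1,c2,u2):
    A=np.zeros((3,3));b=np.zeros(3)
    for c,u in((c1,u1),(c2,u2)):
        o,D=ray(c,u);D=D[0]/np.linalg.norm(D[0]);M=np.eye(3)-np.outer(D,D);A+=M;b+=M@o
    return np.linalg.solve(A,b)
E
python3 - <<'E'
from h import *
for n in('top','side','wrist'):
    c=cam(n);print(n,c[0][0,0],c[1][0],-c[2].T@c[3],c[2][2])
    im=eyes.read_camera(n);cv2.imwrite(f'pics/{n}0.png',im)
    if n!='wrist': cv2.imwrite(f'pics/{n}0b.png',cv2.resize(im,(768,576),interpolation=cv2.INTER_CUBIC))
s=monitor.read_state();print(s)
E
```

```text
pics
top 484.5358480715274 -0.18883852824286182 [ 0.23002913 -0.02651522  1.51697824] [ 0.20022509  0.0168936  -0.97960427]
side 476.17200262224765 -0.05093614629397393 [ 0.08929773 -1.07270359  1.08155536] [ 0.29277964  0.72412224 -0.6244414 ]
wrist 279.67137832912 0.023968989749544756 [0.0963946  0.59723011 0.383367  ] [ 0.27203751 -0.08217878 -0.95877121]
{'t': 0.15, 'q': array([ 1.19462953e+00,  1.31020983e-01,  1.48902444e+00,  1.07586390e-05,
        1.52299780e+00, -8.53788652e-02]), 'dq': array([-0.00025752, -0.00110001, -0.00356919, -0.00014278,  0.00045627,
       -0.00095713]), 'joint_torque': array([ 1.18213833e-03, -5.60480797e+01, -4.92333519e+01,  7.69402692e-02,
        3.06318852e-02, -1.13064275e-04]), 'tool_pos': array([0.17183521, 0.5744377 , 0.23661108]), 'orientation': array([-4.55112131e-01, -3.10810588e+00,  2.21404125e-03]), 'force': array([-1.14505301,  0.03655211, -0.65611171]), 'wrist_torque': array([ 0.03132007, -0.00010264,  0.00182692]), 'gripper_force': 0.0, 'opening': 0.09312732255228838}
```

View pics/top0b.png

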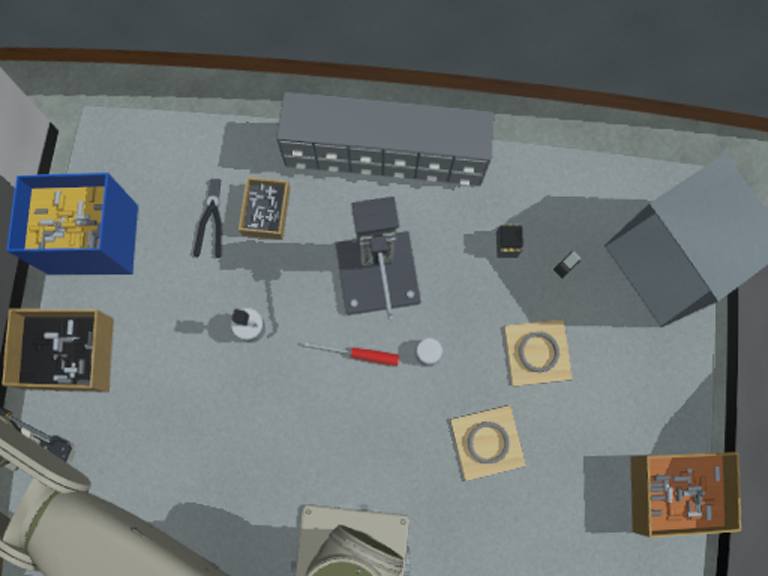

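View pics/side0b.png

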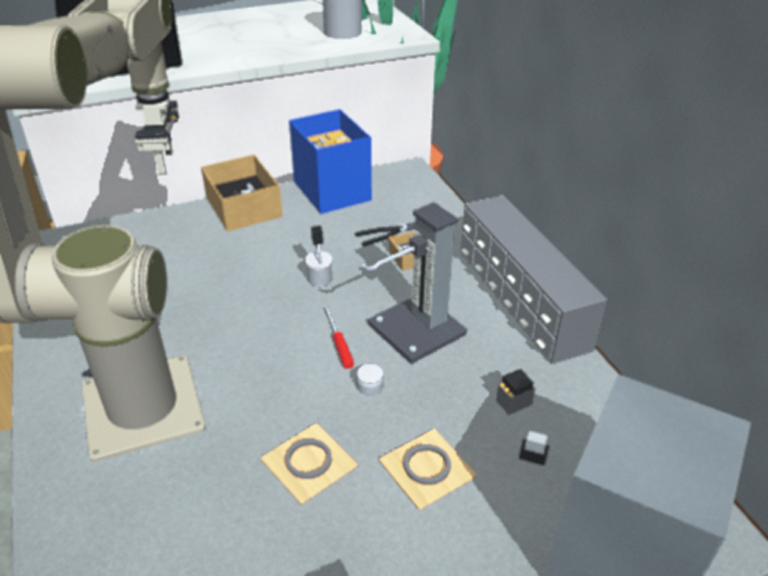

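In the 768×576 top view, the canister look-alikes are the can with black grip and bail at (247,322) and the tin with no hanger at (429,351); I choose the first. The nest boards are at (538,352) and (487,442). The base is near (355,545), so the first is farther and is the one I want. The stand is at (378,270), with its hook tip near (390,315). I'll check these in a close crop and measure.

```bash
python3 - <<'E'
from h import *
T=cv2.imread('pics/top0.png');S=cv2.imread('pics/side0.png');ct,cs=cam('top'),cam('side')
def cr(im,x,y,w,h,f):return cv2.resize(im[y:y+h,x:x+w],None,fx=f,fy=f,interpolation=cv2.INTER_CUBIC)
a=cr(T,145,195,40,40,7);b=cr(S,195,145,40,50,7);c=cr(T,220,130,65,80,5);d=cr(S,225,130,90,110,4)
C=np.zeros((600,800,3),np.uint8)
x=0
C[:280,:280]=a;C[:350,280:560]=b[:,:];
e=cr(T,220,130,65,80,3);C[290:530,0:195]=e
f=cr(S,230,130,80,110,3); C[:330,560:800]=f
cv2.imwrite('pics/crop1.png',C)
# trays
hsv=cv2.cvtColor(T,cv2.COLOR_BGR2HSV)
m=((hsv[...,0]>12)&(hsv[...,0]<30)&(hsv[...,1]>60)&(hsv[...,2]>150)).astype(np.uint8)
m=cv2.morphologyEx(m,cv2.MORPH_OPEN,np.ones((3,3)))
for k in cv2.findContours(m,cv2.RETR_EXTERNAL,cv2.CHAIN_APPROX_NONE)[0]:
    if cv2.contourArea(k)>600:
        w=onz(ct,k.reshape(-1,2),.008)[:,:2]*1000
        r=cv2.minAreaRect(w.astype(np.float32));print('wood',k.reshape(-1,2).mean(0),r)
# red/white lids
m=((hsv[...,1]<30)&(hsv[...,2]>165)).astype(np.uint8)
for k in cv2.findContours(m,cv2.RETR_EXTERNAL,cv2.CHAIN_APPROX_NONE)[0]:
    if 60<cv2.contourArea(k)<2000:
        w=onz(ct,k.reshape(-1,2),.064)[:,:2]*1000
        (px,py),rr=cv2.minEnclosingCircle(w.astype(np.float32));print('lid',k.reshape(-1,2).mean(0),px,py,rr)
# stand base plate: dark
m=((T.max(2)<90)).astype(np.uint8)[120:225,210:300]
print('plate median',T[185,235],T[190,270])
E
```

```text
wood [324.83870968 295.05806452] ((270.7990417480469, -255.45632934570312), (128.21078491210938, 127.78812408447266), 18.8324031829834)
wood [358.04635762 235.22516556] ((468.8805236816406, -347.20574951171875), (128.14901733398438, 127.34603881835938), 11.551704406738281)
lid [258.9202454  354.15337423] 67.35549926757812 -61.7327880859375 54.84729766845703
lid [286.15217391 233.08695652] 442.62432861328125 -114.74543762207031 25.260698318481445
lid [166.02702703 215.91891892] 459.1629333496094 261.852783203125 31.880525588989258
plate median [89 82 78] [89 82 77]
```

View pics/crop1.png

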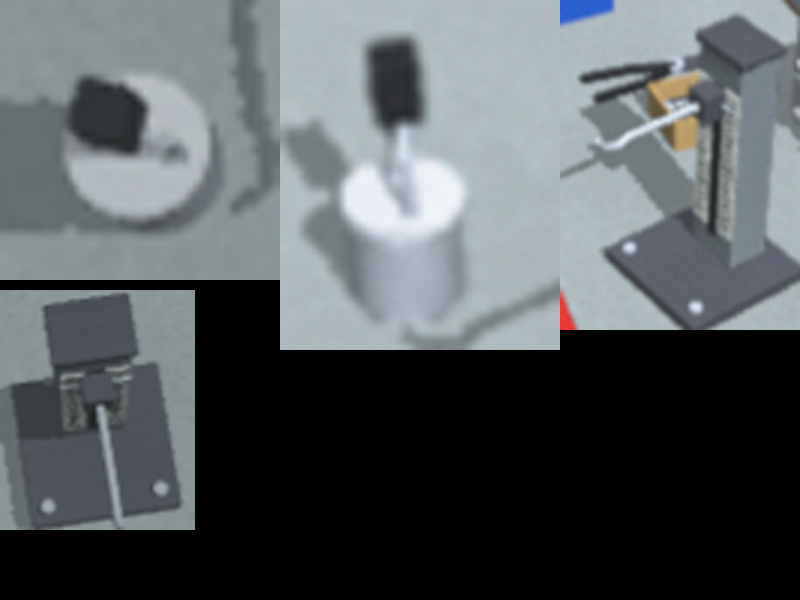

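The crop confirms it: the can with bail and black block (top-crop block at (108,115), bail foot at (178,152)) is the kit. The hook bar points straight down in the top view, with its tip at about (118,522) in the lower-left panel. Next I'll get the kit's yaw and the stand's pose.

```bash
python3 - <<'E'
from h import *
T=cv2.imread('pics/top0.png');S=cv2.imread('pics/side0.png');ct,cs=cam('top'),cam('side')
def big(m,x,y,w,h):
    z=np.zeros(m.shape,np.uint8);z[y:y+h,x:x+w]=m[y:y+h,x:x+w]
    return max(cv2.findContours(z,cv2.RETR_EXTERNAL,cv2.CHAIN_APPROX_NONE)[0],key=cv2.contourArea).reshape(-1,2)
kt=big((T.max(2)<70).astype(np.uint8),145,195,40,40);ks=big((S.max(2)<70).astype(np.uint8),195,145,40,40)
rt=cv2.minAreaRect(kt);rs=cv2.minAreaRect(ks);print('grip px',rt,rs)
print('grip tri',tri(ct,rt[0],cs,rs[0]),'expect z~.133')
w=onz(ct,kt,.15)[:,:2]*1000;print('grip yaw rect',cv2.minAreaRect(w.astype(np.float32)))
foot=[(178/7+145-.5,152/7+195-.5)];print('foot',onz(ct,foot,.066))
fs=[(405-280)/7+195, 207/7+145];print('foot side',onz(cs,[fs],.064))
g=T.astype(int);m=((abs(g-[89,82,78]).max(2)<16)).astype(np.uint8);m=cv2.morphologyEx(m,cv2.MORPH_OPEN,np.ones((3,3)))
p=big(m,218,130,70,85);w=onz(ct,p,.02)[:,:2]*1000
cv2.imwrite('pics/m.png',m*255)
q=cv2.approxPolyDP(p,3,True).reshape(-1,2);print('plate poly',[(a.tolist(),np.round(b[:2],3).tolist()) for a,b in zip(q,onz(ct,q,.02))])
# bolts and hook bar
cb=np.array([(48,505),(161,488)])-[0,290];B=onz(ct,cb/3+[220,130]-.3,.022);print('bolts',B)
bar=np.array([(101,412),(118,520)])-[0,290];print('bar px',bar/3+[220,130],onz(ct,bar/3+[220,130]-.3,.24))
bs=np.array([(690,106),(622,147),(603,143),(594,138)])-[560,0];bs=bs/3+[230,130]-.3;print('bar side',bs,onz(cs,bs,.24))
print('bar tri tip',tri(ct,bar[1]/3+[220,130]-.3,cs,bs[3]))
s=monitor.read_state();print(cv2.Rodrigues(s['orientation'])[0].round(3))
E
```

```text
grip px ((159.82354736328125, 211.20591735839844), (9.943960189819336, 8.246211051940918), 14.03624439239502) ((211.1000213623047, 156.80001831054688), (10.046813011169434, 5.209458351135254), 82.87498474121094)
grip tri [0.45934369 0.26246468 0.13155193] expect z~.133
grip yaw rect ((455.58843994140625, 258.6340637207031), (29.570585250854492, 24.016050338745117), 82.07909393310547)
foot [[0.45728781 0.24302027 0.066     ]]
foot side [[0.45846016 0.24846332 0.064     ]]
plate poly [([252, 177], [0.618, 0.007]), ([226, 180], [0.599, 0.089]), ([231, 209], [0.507, 0.062]), ([256, 205], [0.528, -0.014])]
bolts [[ 0.53296349  0.0502936   0.022     ]
 [ 0.56341744 -0.06608414  0.022     ]]
bar px [[253.66666667 170.66666667]
 [259.33333333 206.66666667]] [[ 0.5796486   0.00058681  0.24      ]
 [ 0.48162112 -0.02473804  0.24      ]]
bar side [[273.03333333 165.03333333]
 [250.36666667 178.7       ]
 [244.03333333 177.36666667]
 [241.03333333 175.7       ]] [[ 5.79409684e-01 -5.57539653e-04  2.40000000e-01]
 [ 4.90430897e-01 -3.93420789e-02  2.40000000e-01]
 [ 4.75493084e-01 -2.65348390e-02  2.40000000e-01]
 [ 4.70148670e-01 -1.56857487e-02  2.40000000e-01]]
bar tri tip [ 0.4739517  -0.02349328  0.24642921]
[[-0.958  0.287 -0.001]
 [ 0.287  0.958 -0.001]
 [ 0.    -0.001 -1.   ]]
```

Everything is consistent: kit at (0.459,0.262) with yaw about −7°, hook yaw about +14.6° with its seat near (0.490,−0.023), and nest at (0.469,−0.347). I'll move above the kit.

arm_command([
  [[2.4,-2.6,0,0,0,0.8],[2.4,-2.6,0,0,0,0.8],[2.4,-2.6,0,0,0,0.8],[2.4,-2.6,0,0,0,0.8],[2.4,-2.6,0,0,0,0.8],[2.4,-2.6,0,0,0,0.8],[2.4,-2.6,0,0,0,0.8],[2.4,-2.6,0,0,0,0.8],[2.4,-2.6,0,0,0,0.8],[2.4,-2.6,0,0,0,0.8],[2.4,-2.6,0,0,0,0.8],[2.2,-2.6,0.5,0,0,0.8]],
], gripper=1, squeeze=40)

```text
t: 1.15
tool_pos: [0.4585, 0.261, 0.2412]
orientation: [-0.193, -3.134, 0.001]
force: [0.1, 0.1, 0.6]
opening: 0.0929
gripper_force: 0.0
```

arm_command([
  [[0,0,0,0,0,0],[0,0,0,0,0,0],[0,0,0,0,0,0]],
])

```text
t: 1.4
tool_pos: [0.4577, 0.2629, 0.2421]
orientation: [-0.195, -3.135, -0.0]
force: [0.4, -0.4, -0.2]
opening: 0.093
gripper_force: 0.0
```

```bash
python3 - <<'E'
from h import *
import pickle
s=monitor.read_state();c=cam('wrist');W=eyes.read_camera('wrist');cv2.imwrite('pics/w1.png',W);pickle.dump(c,open('w1.pkl','wb'))
print(s['t'],s['tool_pos'],cv2.Rodrigues(s['orientation'])[0].round(3),s['force'],c[2][2])
print(proj(c,[[.459,.262,.153],[.459,.262,0.064]]))
E
```

```text
1.4 [0.45769251 0.26290747 0.24211876] [[-0.992  0.124 -0.001]
 [ 0.124  0.992  0.   ]
 [ 0.001  0.    -1.   ]] [ 0.38843142 -0.37568501 -0.21304283] [ 0.28158854 -0.03432563 -0.95892108]
[[256.38516163 200.46660714]
 [256.58792007 176.52357324]]
```

View pics/w1.png

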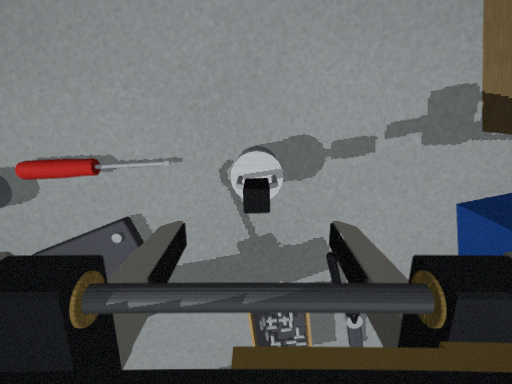

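The wrist view shows the kit's lid at (257,176) and its grip block at (257,195), centred and square to the fingers, with the bail feet level at row 181. Going down to grasp.

arm_command([
  [[0,0,-1.5,0,0,0],[0.1,0,-2.0,0,0,0],[0,0,-2,0,0,0],[0,0,-2,0,0,0],[0,0,-1.6,0,0,0],[0,0,-1,0,0,0],[0,0,0,0,0,0],[0,0,0,0,0,0]],
])

```text
t: 2.12
tool_pos: [0.4582, 0.2634, 0.1413]
orientation: [-0.191, -3.135, 0.001]
force: [0.3, -0.5, -1.1]
opening: 0.093
gripper_force: 0.0
```

arm_command([
  [[0,0,0,0,0,0],[0,0,0,0,0,0],[0,0,0,0,0,0],[0,0,0,0,0,0],[0,0,0,0,0,0],[0,0,0,0,0,0],[0,0,0,0,0,0],[0,0,0,0,0,0],[0,0,0,0,0,0],[0,0,0,0,0,0]],
], gripper=-1, squeeze=40)

```text
t: 2.95
tool_pos: [0.459, 0.2628, 0.1414]
orientation: [-0.194, -3.135, 0.0]
force: [1.0, 0.2, 0.3]
opening: 0.031
gripper_force: 0.0
```

arm_command([
  [[0,0,0,0,0,0],[0,0,0,0,0,0],[0,0,0,0,0,0],[0,0,0,0,0,0],[0,0,0,0,0,0]],
])

```text
t: 3.37
tool_pos: [0.4589, 0.2628, 0.1413]
orientation: [-0.193, -3.135, 0.0]
force: [-0.2, -0.7, -1.2]
opening: 0.0239
gripper_force: 39.8
```

arm_command([
  [[0,0,0.4,0,0,0],[0,0,0.8,0,0,0],[0,0,1.3,0,0,0],[0,0,1.8,0,0,0],[0,0,2,0,0,0],[0,0,2,0,0,0],[0,0,2,0,0,0],[0,0,2,0,0,0],[0,0,1.6,0,0,0],[0,0,0.8,0,0,0],[0,0,0.3,0,0,0],[0,0,0,0,0,0]],
])

```text
t: 4.37
tool_pos: [0.4593, 0.2629, 0.2923]
orientation: [0.193, 3.134, 0.001]
force: [0.3, 0.8, -5.8]
opening: 0.0239
gripper_force: 39.8
```

arm_command([
  [[0,0,0,0,0,0],[0,0,0,0,0,0],[0,0,0,0,0,0]],
])

```text
t: 4.62
tool_pos: [0.4585, 0.2626, 0.29]
orientation: [-0.193, -3.134, 0.002]
force: [-0.9, -1.0, -5.3]
opening: 0.0237
gripper_force: 39.8
```

```bash
python3 - <<'E'
from h import *
f=[]
for i in range(6):
    s=monitor.read_state();f.append(s['force']);eyes.read_camera('wrist')
print(s['t'],np.mean(f,0),np.std(f,0),s['tool_pos'],s['opening'],s['gripper_force'])
E
```

```text
4.8667 [-0.57184144  0.10246601 -5.49792169] [0.17514167 0.59946263 0.3943362 ] [0.45887533 0.26277742 0.29106677] 0.02342208420259841 39.801172614097595
```

arm_command([
  [[0,-0.5,0,0,0,0.5],[-0.1,-1.2,0,0,0,1],[-0.3,-2,0,0,0,2],[-0.3,-2.5,0,0,0,2],[-0.3,-3,0,0,0,2],[-0.3,-3,0,0,0,2],[-0.3,-3,0,0,0,2],[-0.3,-3,0,0,0,2],[-0.3,-3,0,0,0,2],[-0.3,-2.5,0,0,0,2],[-0.3,-2.2,0,0,0,1.6],[-0.2,-1.8,0,0,0,1.2]],
])

```text
t: 5.92
tool_pos: [0.4285, -0.0161, 0.2917]
orientation: [-0.364, 3.12, -0.001]
force: [-0.3, -0.7, -5.3]
opening: 0.0238
gripper_force: 39.8
```

arm_command([
  [[-0.1,-1.3,0,0,0,0.9],[0,-0.8,0,0,0,0.5],[-0.1,-0.4,0,0,0,0],[0,0,0,0,0,0],[0,0,0,0,0,0],[0,0,0,0,0,0]],
])

```text
t: 6.42
tool_pos: [0.427, -0.0387, 0.2914]
orientation: [-0.401, 3.116, 0.0]
force: [-0.3, 0.6, -5.9]
opening: 0.0241
gripper_force: 39.8
```

```bash
python3 - <<'E'
from h import *
s=monitor.read_state();c=cam('wrist')
I={n:eyes.read_camera(n) for n in('wrist','side','top')}
for n in I:cv2.imwrite(f'pics/{n}2.png',I[n])
print(s['t'],s['tool_pos'],cv2.Rodrigues(s['orientation'])[0].round(3),s['force'])
def cr(im,x,y,w,h,f):return cv2.resize(im[y:y+h,x:x+w],None,fx=f,fy=f,interpolation=cv2.INTER_CUBIC)
C=np.zeros((590,800,3),np.uint8);C[:288,:384]=cv2.resize(I['wrist'],(384,288))
C[:400,400:800]=cr(I['side'],200,120,100,100,4);C[290:590,:390]=cr(I['top'],210,140,130,100,3)[:300]
cv2.imwrite('pics/c2.png',C)
p=s['tool_pos'];e=p-[0,0,.032]
print('eye px side',proj(cam('side'),[e,p]),'top',proj(cam('top'),[e,p]))
E
```

```text
6.4167 [ 0.42700237 -0.03871177  0.29144354] [[-0.967 -0.253  0.   ]
 [-0.253  0.967  0.   ]
 [-0.     0.    -1.   ]] [-0.25913108  0.56793323 -5.91763627]
eye px side [[229.60049249 178.06131584]
 [229.27036963 169.00201204]] top [[262.39289612 225.78947994]
 [262.70617255 223.8763833 ]]
```

View pics/c2.png

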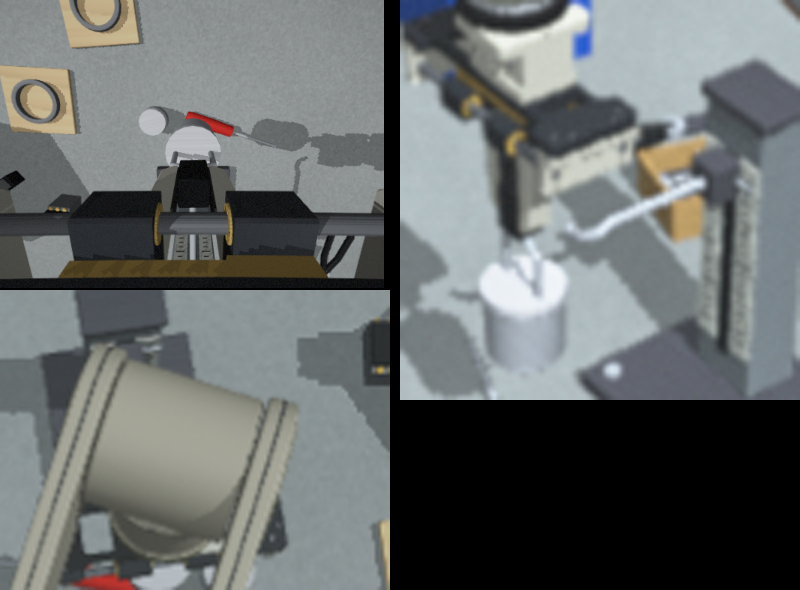

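The wrist panel shows the hook bar running centred between the fingers, at about column 193 of 384. The side panel shows the bail opening just short of the hook tip, which is at crop (570,228). I'll check the seat's position along the hook numerically.

```bash
python3 - <<'E'
from h import *
cs,ct=cam('side'),cam('top')
a=np.deg2rad(14.6);u=np.array([np.cos(a),np.sin(a)])
for nm,z in(('seat',(.490,-.023)),):
    for off,h,l in((0,.230,'dip'),(.025,.246,'tip'),(-.02,.235,'straight')):
        P=np.r_[np.array(z)-off*u,h];q=proj(cs,[P])[0];print(l,q,'crop',(q-[200,120])*4+[400,0],'top',proj(ct,[P])[0])
P=tri(ct,np.array([259.33,206.67])-.3,cs,(241,175.7));print(P)
for s in((571,228),(583,236),(592,236),(600,234)):
    q=(np.array(s)-[400,0])/4+[200,120];
    # point on vertical plane of hook axis
    o,D=ray(cs,[q]);n=np.array([-u[1],u[0],0]);P0=np.array([.49,-.023,.23]);k=n@(P0-o)/(D[0]@n);X=o+k*D[0];print(s,q,X,'along from seat',(P0-X)[:2]@u)
# upper image edge of the bar in top view
T=cv2.imread('pics/top0.png').astype(int);print(T[198:216,254:264].sum(2)//3)
E
```

```text
dip [248.23166532 178.31515356] crop [592.92666127 233.26061424] top [258.63548814 203.99366368]
tip [241.23843794 176.98730215] crop [564.95375177 227.94920861] top [260.18668587 211.89378609]
straight [253.68804366 174.58328613] crop [614.75217465 218.33314451] top [257.52686352 196.47103658]
[ 0.47389656 -0.02347772  0.24644696]
(571, 228) [242.75 177.  ] [ 0.47098762 -0.02795235  0.2435807 ] along from seat 0.019646786613711806
(583, 236) [245.75 179.  ] [ 0.48128878 -0.0252691   0.23147991] along from seat 0.009001893712982973
(592, 236) [248. 179.] [ 0.48917025 -0.02321613  0.22783803] along from seat 0.0008574350859148525
(600, 234) [250.  178.5] [ 0.4962387  -0.02137494  0.22643715] along from seat -0.006446876978810391
[[ 84  84  93 141 169 137  84  83  82  82]
 [ 83  83  87 132 169 144  92  82  83  83]
 [ 83  83  83 124 166 147  97  83  83  83]
 [ 83  84  80 114 161 150 103  83  83  83]
 [ 83  83  77 106 155 158 118  84  84  85]
 [ 84  84  84 106 151 166 128  82  82  80]
 [ 84  83  81 105 145 164 128  74  73  75]
 [ 73  74  72  87 136 160 133  97 102 113]
 [ 93 102 106 101 128 156 150 143 145 145]
 [140 146 146 125 121 149 153 147 146 144]
 [146 146 146 134 120 133 145 147 146 146]
 [147 147 146 144 125 109 121 134 142 145]
 [148 146 144 144 125 113 132 134 141 145]
 [148 144 142 144 125 127 159 156 147 146]
 [147 144 142 144 130 127 150 152 146 145]
 [147 145 144 145 147 140 134 140 145 145]
 [147 146 145 145 145 143 142 143 144 144]
 [147 144 144 144 143 141 141 143 145 145]]
```

The seat agrees with the pictures to about 2 mm. The bail's peak clears the tip by 9 mm and the lid clears the bar by 11 mm. I'll slide on.

arm_command([
  [[0.3,0.08,0,0,0,0],[0.6,0.15,0,0,0,0],[0.7,0.18,0,0,0,0],[0.7,0.18,0,0,0,0],[0.7,0.18,0,0,0,0],[0.7,0.18,0,0,0,0],[0.7,0.18,0,0,0,0],[0.7,0.18,0,0,0,0],[0.6,0.15,0,0,0,0],[0.4,0.12,0,0,0,0],[0.3,0.06,0,0,0,0],[0,0,0,0,0,0]],
])

```text
t: 7.57
tool_pos: [0.4914, -0.0227, 0.2913]
orientation: [0.4, -3.116, -0.0]
force: [0.5, -0.6, -5.9]
opening: 0.0239
gripper_force: 39.8
```

arm_command([
  [[0,0,-0.2,0,0,0],[0,0,-0.3,0,0,0],[0,0,-0.3,0,0,0],[0,0,-0.3,0,0,0],[0,0,-0.3,0,0,0],[0,0,-0.2,0,0,0],[0,0,-0.1,0,0,0],[0,0,0,0,0,0],[0,0,0,0,0,0],[0,0,0,0,0,0]],
])

```text
t: 8.4
tool_pos: [0.4911, -0.0228, 0.2746]
orientation: [-0.4, 3.116, -0.0]
force: [0.7, -0.3, -5.2]
opening: 0.0236
gripper_force: 39.8
```

```bash
python3 - <<'E'
from h import *
s=monitor.read_state();I=eyes.read_camera('side')
print(s['t'],s['tool_pos'],s['force'])
cv2.imwrite('pics/c3.png',cv2.resize(I[120:220,200:300],(600,600),interpolation=cv2.INTER_CUBIC))
E
```

```text
8.4 [ 0.49110576 -0.02280475  0.27464685] [ 0.71061749 -0.33620772 -5.23890861]
```

View pics/c3.png

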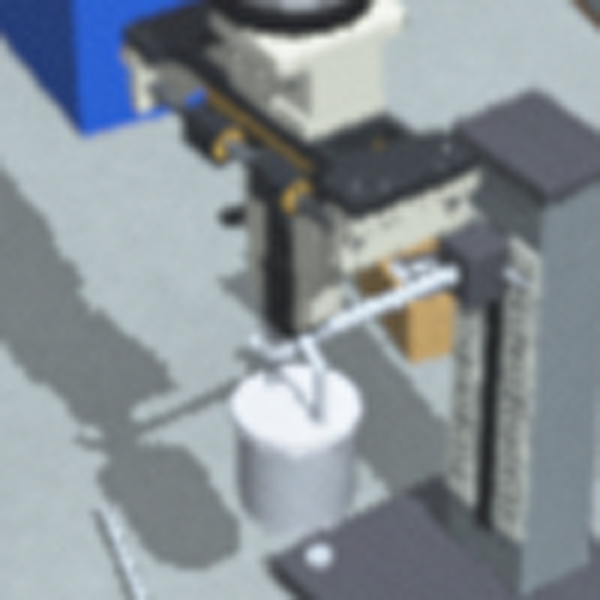

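The side crop shows the bar running through the bail, with the tip at (258,345) on the open side and the peak at (310,340) just above the dip. I'll ease the weight over.

arm_command([
  [[0,0,-0.1,0,0,0],[0,0,-0.2,0,0,0],[0,0,-0.2,0,0,0],[0,0,-0.2,0,0,0],[0,0,-0.2,0,0,0],[0,0,-0.2,0,0,0],[0,0,-0.2,0,0,0],[0,0,-0.2,0,0,0],[0,0,-0.2,0,0,0],[0,0,-0.2,0,0,0],[0,0,-0.1,0,0,0],[0,0,0,0,0,0]],
])

```text
t: 9.45
tool_pos: [0.491, -0.0227, 0.2542]
orientation: [0.4, -3.116, -0.0]
force: [-0.3, 0.1, -4.2]
opening: 0.0241
gripper_force: 39.8
```

arm_command([
  [[0,0,-0.1,0,0,0],[0,0,-0.2,0,0,0],[0,0,-0.2,0,0,0],[0,0,-0.2,0,0,0],[0,0,-0.2,0,0,0],[0,0,-0.2,0,0,0],[0,0,-0.2,0,0,0],[0,0,-0.2,0,0,0],[0,0,-0.2,0,0,0],[0,0,-0.2,0,0,0],[0,0,-0.1,0,0,0],[0,0,0,0,0,0]],
])

```text
t: 10.45
tool_pos: [0.491, -0.0228, 0.2342]
orientation: [0.4, -3.116, -0.0]
force: [0.4, -0.0, -3.2]
opening: 0.024
gripper_force: 39.8
```

```bash
cat > f.py <<'E'
from h import *
f=[]
for i in range(8):
    s=monitor.read_state();f.append(s['force']);eyes.read_camera('wrist')
print(s['t'],np.mean(f,0).round(2),(np.std(f,0)/8**.5).round(2),s['tool_pos'],s['opening'],s['gripper_force'])
E
python3 f.py
```

```text
10.8 [-0.55  0.24 -2.71] [0.18 0.11 0.2 ] [ 0.49103459 -0.02279384  0.23452155] 0.023902361286758034 39.8044216632843
```

arm_command([
  [[0,0,-0.1,0,0,0],[0,0,-0.2,0,0,0],[0,0,-0.2,0,0,0],[0,0,-0.2,0,0,0],[0,0,-0.2,0,0,0],[0,0,-0.2,0,0,0],[0,0,-0.2,0,0,0],[0,0,-0.2,0,0,0],[0,0,-0.2,0,0,0],[0,0,-0.2,0,0,0],[0,0,-0.1,0,0,0],[0,0,0,0,0,0]],
])

```text
t: 11.85
tool_pos: [0.491, -0.0228, 0.2142]
orientation: [-0.4, 3.116, -0.0]
force: [-0.7, 0.4, -0.5]
opening: 0.024
gripper_force: 39.8
```

```bash
sed -i 's/range(8)/range(30)/' f.py; python3 f.py
```

```text
13.3 [-0.86  0.24 -0.48] [0.16 0.19 0.16] [ 0.49103756 -0.0227789   0.21443406] 0.023756888811067172 39.80632245540619
```

arm_command([
  [[-0.05,-0.01,-0.05,0,0,0],[-0.05,-0.01,-0.05,0,0,0],[-0.05,-0.01,-0.05,0,0,0],[-0.05,-0.02,-0.05,0,0,0],[0,0,-0.05,0,0,0],[0,0,0,0,0,0],[0,0,0,0,0,0]],
])

```text
t: 13.93
tool_pos: [0.4894, -0.0232, 0.2122]
orientation: [-0.4, 3.115, 0.0]
force: [4.0, 2.9, 0.5]
opening: 0.0238
gripper_force: 39.8
```

```bash
python3 f.py
```

```text
15.3833 [ 4.61  2.43 -0.39] [0.15 0.21 0.21] [ 0.48941251 -0.02317364  0.21219492] 0.02380316422689565 39.80808734893799
```

The bail sits snugly in the dip and this sideways shift loaded it, so I'll move most of the way back.

arm_command([
  [[0.04,0.01,0,0,0,0],[0.05,0.02,0,0,0,0],[0.05,0.01,0,0,0,0],[0,0,0,0,0,0],[0,0,0,0,0,0]],
])

```text
t: 15.85
tool_pos: [0.4898, -0.023, 0.2115]
orientation: [0.4, -3.114, -0.0]
force: [-0.8, 0.5, -0.9]
opening: 0.0237
gripper_force: 39.8
```

```bash
python3 f.py
```

```text
17.3 [-3.98 -0.36 -0.2 ] [0.5  0.22 0.12] [ 0.49024259 -0.02289977  0.2118463 ] 0.0241539569124995 39.80516195297241
```

arm_command([
  [[-0.04,-0.01,0,0,0,0],[0,0,0,0,0,0],[0,0,0,0,0,0]],
])

```text
t: 17.6
tool_pos: [0.4901, -0.0229, 0.212]
orientation: [-0.4, 3.116, 0.0]
force: [-3.1, -0.5, -0.2]
opening: 0.024
gripper_force: 39.8
```

```bash
cat > g.py <<'E'
from h import *
for j in range(4):
    f=[]
    for i in range(5):
        s=monitor.read_state();f.append(s['force']);eyes.read_camera('wrist')
    print(s['t'],np.mean(f,0).round(2),s['tool_pos'].round(5),s['opening'].round(4))
E
python3 g.py
```

```text
Traceback (most recent call last):
  File "g.py", line 6, in <module>
    print(s['t'],np.mean(f,0).round(2),s['tool_pos'].round(5),s['opening'].round(4))
                                                              ^^^^^^^^^^^^^^^^^^
AttributeError: 'float' object has no attribute 'round'
```

```bash
sed -i "s/,s\['opening'\].round(4)//; s/range(4)/range(2)/" g.py; python3 g.py
```

```text
18.05 [-3.18  0.3  -0.25] [ 0.49011 -0.02295  0.21198]
18.3 [-2.82  0.61 -0.71] [ 0.4901  -0.02295  0.21198]
```

arm_command([
  [[0,0,0,0,0,0],[0,0,0,0,0,0],[0,0,0,0,0,0]],
], squeeze=12)

```text
t: 18.6
tool_pos: [0.4901, -0.023, 0.212]
orientation: [-0.4, 3.116, -0.0]
force: [-0.9, 1.5, -0.6]
opening: 0.0239
gripper_force: 12.0
```

```bash
python3 g.py
```

```text
18.8 [-0.88  0.7  -0.4 ] [ 0.49016 -0.023    0.21203]
19.05 [-0.77  0.26  0.11] [ 0.49016 -0.023    0.21203]
```

arm_command([
  [[0,0,0,0,0,0],[0,0,0,0,0,0],[0,0,0,0,0,0],[0,0,0,0,0,0]],
], squeeze=3)

```text
t: 19.43
tool_pos: [0.4901, -0.023, 0.212]
orientation: [-0.4, 3.116, -0.0]
force: [-0.8, 0.8, -0.4]
opening: 0.0238
gripper_force: 3.0
```

```bash
python3 g.py
```

```text
19.6333 [ 0.06  0.16 -0.79] [ 0.49009 -0.02298  0.21198]
19.8833 [ 0.06  0.1  -0.78] [ 0.4901  -0.02298  0.21199]
```

arm_command([
  [[0,0,0,0,0,0],[0,0,0,0,0,0],[0,0,0,0,0,0],[0,0,0,0,0,0],[0,0,0,0,0,0],[0,0,0,0,0,0],[0,0,0,0,0,0],[0,0,0,0,0,0],[0,0,0,0,0,0],[0,0,0,0,0,0],[0,0,0,0,0,0],[0,0,0,0,0,0]],
], gripper=1)

```text
t: 20.93
tool_pos: [0.49, -0.023, 0.2119]
orientation: [-0.4, 3.116, -0.0]
force: [-1.4, 0.7, -0.2]
opening: 0.0924
gripper_force: 0.0
```

```bash
cat > k.py <<'E'
from h import *
import sys
p=None
for i in range(int(sys.argv[1])):
    s=monitor.read_state();I=eyes.read_camera('side');g=I.astype(int)
    c=I[150:215,225:275]
    if p is not None:print(round(s['t'],2),'diff',cv2.absdiff(c,p).mean().round(2),cv2.absdiff(c,p).max(),s['force'].round(1))
    p=c
    for _ in range(3):eyes.read_camera('wrist')
cv2.imwrite('pics/c4.png',np.hstack([cv2.resize(I[120:220,200:300],(400,400),interpolation=cv2.INTER_CUBIC),cv2.resize(eyes.read_camera('wrist')[80:280,156:356],(400,400))]))
print(s['t'],s['tool_pos'],s['opening'])
E
python3 k.py 5
```

```text
21.13 diff 1.5 33 [ 0.6 -0.5  0.2]
21.33 diff 1.62 49 [0.3 0.  0.2]
21.53 diff 1.7 52 [-0.6 -0.2  0.1]
21.73 diff 1.48 50 [-0.7  0.7  0.2]
21.7333 [ 0.49001937 -0.02297479  0.21196653] 0.09322191184891646
```

View pics/c4.png

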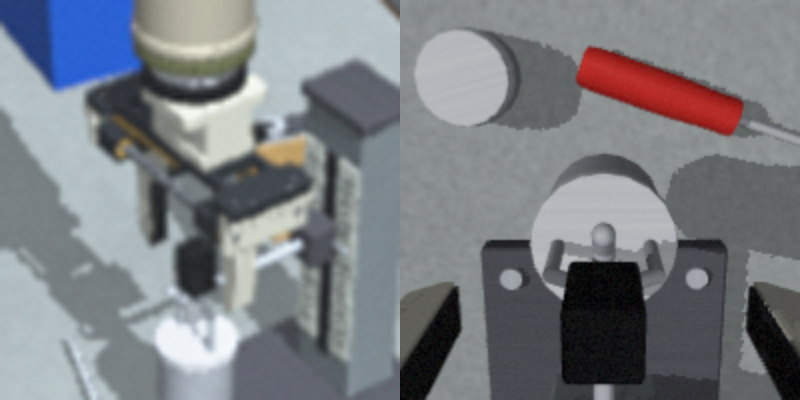

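The kit hangs free on the hook: the block at wrist-crop (603,320) is clear of both fingers and the hook tip shows through the bail at (603,238). I'll let it settle while tracking the block.

```bash
cat > k2.py <<'E'
from h import *
import sys
for i in range(int(sys.argv[1])):
    s=monitor.read_state();W=eyes.read_camera('wrist')
    z=np.zeros(W.shape[:2],np.uint8);z[195:280,222:292]=(W.max(2)<45)[195:280,222:292]
    k=max(cv2.findContours(z,cv2.RETR_EXTERNAL,cv2.CHAIN_APPROX_NONE)[0],key=cv2.contourArea);m=cv2.moments(k);r=cv2.minAreaRect(k)
    L=np.zeros(W.shape[:2],np.uint8);L[150:240,210:310]=((W.min(2)>140)&(np.ptp(W,2)<15))[150:240,210:310];ys,xs=L.nonzero()
    print(round(s['t'],2),'block',round(m['m10']/m['m00'],2),round(m['m01']/m['m00'],2),'ang',round(r[2],1),'lid',xs.mean().round(2),ys.mean().round(2),len(xs))
    for _ in range(3):eyes.read_camera('side')
E
python3 k2.py 12
```

```text
21.98 block 257.29 241.92 ang 90.0 lid 253.21 184.17 3054
22.18 block 257.3 241.91 ang 90.0 lid 253.27 184.14 3054
22.38 block 257.3 241.9 ang 90.0 lid 253.14 183.88 3072
22.58 block 257.28 241.9 ang 90.0 lid 253.21 184.2 3052
22.78 block 257.31 241.9 ang 90.0 lid 253.38 184.09 3048
22.98 block 257.32 241.9 ang 90.0 lid 253.18 183.99 3065
23.18 block 257.28 241.94 ang 90.0 lid 253.05 184.31 3047
23.38 block 257.28 241.91 ang 90.0 lid 253.49 184.08 3025Traceback (most recent call last):
  File "k2.py", line 4, in <module>
    s=monitor.read_state();W=eyes.read_camera('wrist')
                             ~~~~~~~~~~~~~~~~^^^^^^^^^
ValueError: 200 camera calls are used up
```

The kit is at rest (the block moved less than 0.05 px over 1.4 s), but the camera budget is used up. I'll wait longer and, meanwhile, cross-check the nest from the saved pictures.

arm_command([
  [[0,0,0,0,0,0],[0,0,0,0,0,0],[0,0,0,0,0,0],[0,0,0,0,0,0],[0,0,0,0,0,0],[0,0,0,0,0,0],[0,0,0,0,0,0],[0,0,0,0,0,0],[0,0,0,0,0,0],[0,0,0,0,0,0],[0,0,0,0,0,0],[0,0,0,0,0,0]],
])

```text
t: 24.58
tool_pos: [0.49, -0.023, 0.2119]
orientation: [0.4, -3.116, 0.0]
force: [-0.5, 0.3, -0.3]
opening: 0.093
gripper_force: 0.0
```

arm_command([
  [[0,0,0,0,0,0],[0,0,0,0,0,0],[0,0,0,0,0,0],[0,0,0,0,0,0],[0,0,0,0,0,0],[0,0,0,0,0,0]],
])

```text
t: 25.08
tool_pos: [0.49, -0.023, 0.2119]
orientation: [-0.4, 3.116, 0.0]
force: [0.1, -0.4, -0.0]
opening: 0.0932
gripper_force: 0.0
```

```bash
ls pics; python3 - <<'E'
from h import *
import pickle
ct,cs=cam('top'),cam('side')
c1=pickle.load(open('w1.pkl','rb'))
# wrist pose at shot 2 from rigid tool->camera
def T(R,t):
    M=np.eye(4);M[:3,:3]=R;M[:3,3]=t;return M
s=monitor.read_state();cw=cam('wrist')
Xc=T(cw[2],cw[3])@T(cv2.Rodrigues(s['orientation'])[0],s['tool_pos'])
A=np.array([[-.967,-.253,0],[-.253,.967,0],[0,0,-1]]);A[:,:2]/=np.hypot(.967,.253)
M=Xc@np.linalg.inv(T(A,[.42700237,-.03871177,.29144354]));c2=(cw[0],cw[1],M[:3,:3],M[:3,3])
for f,c in(('top0',ct),('side0',cs),('wrist2',c2)):
    I=cv2.imread(f'pics/{f}.png');hsv=cv2.cvtColor(I,cv2.COLOR_BGR2HSV)
    q=proj(c,[[.469,-.347,.008]])[0];m=((hsv[...,0]>8)&(hsv[...,0]<32)&(hsv[...,1]>50)&(hsv[...,2]>110)).astype(np.uint8)
    print(f,'pred',q.round(1))
    cs_,h=cv2.findContours(m,cv2.RETR_CCOMP,cv2.CHAIN_APPROX_NONE)
    for k,hh in zip(cs_,h[0]):
        k=k.reshape(-1,2)
        if cv2.contourArea(k)<150 or np.hypot(*(k.mean(0)-q))>40:continue
        for z in(.008,.02):
            w=(onz(c,k,z)[:,:2]*1000).astype(np.float32)
            if hh[3]<0 :r=cv2.minAreaRect(w);print('  outer/floor',z,np.round(r[0],1),np.round(r[1],1))
            else:
                e=cv2.fitEllipse(w);print('  ring hole',z,np.round(e[0],1),np.round(e[1],1))
E
```

```text
c2.png
c3.png
c4.png
crop1.png
m.png
side0.png
side0b.png
side2.png
top0.png
top0b.png
top2.png
w1.png
wrist0.png
wrist2.png
top0 pred [358.4 234.6]
  outer/floor 0.008 [ 469.5 -349.1] [64.9 62.5]
  outer/floor 0.02 [ 467.6 -346.5] [64.4 62. ]
  outer/floor 0.008 [ 469.  -346.8] [129.4 129.9]
  outer/floor 0.02 [ 467.1 -344.2] [128.3 128.9]
  ring hole 0.008 [ 470.5 -349.2] [89.5 91. ]
  ring hole 0.02 [ 468.6 -346.7] [88.8 90.3]
side0 pred [283.9 310.5]
  outer/floor 0.008 [ 473.  -342.6] [61.5 63.8]
  outer/floor 0.02 [ 468.7 -350.8] [60.8 63.1]
  outer/floor 0.008 [ 469.7 -349. ] [132.1 132.6]
  outer/floor 0.02 [ 465.5 -357.1] [130.6 131.1]
  ring hole 0.008 [ 472.9 -341.8] [88.  95.3]
  ring hole 0.02 [ 468.6 -350. ] [87.1 94.2]
wrist2 pred [ 50.9 134.1]
  outer/floor 0.008 [ 471.9 -350.4] [63.4 61.7]
  outer/floor 0.02 [ 468.5 -342.2] [61.6 60. ]
  outer/floor 0.008 [ 470.3 -346. ] [129.3 129.6]
  outer/floor 0.02 [ 466.9 -338. ] [125.7 126. ]
  ring hole 0.008 [ 472.6 -351.7] [88.8 95.6]
  ring hole 0.02 [ 469.2 -343.5] [86.4 92.9]
```

```bash
python3 - <<'E'
from h import *
s=monitor.read_state();c=cam('wrist');R=cv2.Rodrigues(s['orientation'])[0];p=s['tool_pos']
a=np.linspace(0,2*np.pi,180)
I=cv2.imread('pics/c4.png')[:,400:];m=((I.min(2)>125)&(np.ptp(I,2)<14)).astype(np.uint8);m[:150]=0;m[:,:110]=0;m[:,300:]=0;m[300:]=0
m=cv2.morphologyEx(m,cv2.MORPH_OPEN,np.ones((7,7)))
k=max(cv2.findContours(m,cv2.RETR_EXTERNAL,cv2.CHAIN_APPROX_NONE)[0],key=cv2.contourArea).reshape(-1,2)/2+[156,80]
print('obs l,r,top',k[:,0].min(),k[:,0].max(),k[:,1].min())
for dz in(-.006,-.003,0,.003,.006):
    for dx in(0,):
        C=p+R@[dx,0,.077]+[0,0,dz];q=proj(c,C+.032*np.c_[np.cos(a),np.sin(a),0*a]);print(dz,dx,q[:,0].min().round(1),q[:,0].max().round(1),q[:,1].min().round(1))
q0=proj(c,[p+R@[.001*0,0,.077]]);q1=proj(c,[p+R@[.005,0,.077]]);print('5mm x',q1-q0)
E
```

```text
obs l,r,top 211.0 296.0 155.0
-0.006 0 220.5 294.3 164.9
-0.003 0 220.1 294.8 165.6
0 0 219.6 295.2 166.3
0.003 0 219.2 295.7 167.1
0.006 0 218.7 296.2 167.9
5mm x [[ 1.45319006e-03 -5.60502253e+00]]
```

arm_command([
  [[0,0,0,0,0,0],[0,0,0,0,0,0],[0,0,0,0,0,0],[0,0,0,0,0,0],[0,0,0,0,0,0],[0,0,0,0,0,0],[0,0,0,0,0,0],[0,0,0,0,0,0],[0,0,0,0,0,0],[0,0,0,0,0,0],[0,0,0,0,0,0],[0,0,0,0,0,0]],
], gripper=-1, squeeze=10)

```text
t: 26.08
tool_pos: [0.49, -0.023, 0.2119]
orientation: [0.4, -3.116, 0.0]
force: [0.3, 0.1, 0.2]
opening: 0.0236
gripper_force: 10.0
```

arm_command([
  [[0,0,0,0,0,0],[0,0,0,0,0,0],[0,0,0,0,0,0],[0,0,0,0,0,0],[0,0,0,0,0,0]],
], squeeze=40)

```text
t: 26.5
tool_pos: [0.49, -0.023, 0.2119]
orientation: [0.4, -3.116, 0.0]
force: [-0.4, 0.8, 0.7]
opening: 0.0237
gripper_force: 40.0
```

arm_command([
  [[0,0,0.1,0,0,0],[0,0,0.2,0,0,0],[0,0,0.3,0,0,0],[0,0,0.3,0,0,0],[0,0,0.3,0,0,0],[0,0,0.3,0,0,0],[0,0,0.3,0,0,0],[0,0,0.3,0,0,0],[0,0,0.3,0,0,0],[0,0,0.3,0,0,0],[0,0,0.3,0,0,0],[0,0,0.3,0,0,0]],
])

```text
t: 27.5
tool_pos: [0.4899, -0.023, 0.2451]
orientation: [0.4, -3.116, -0.0]
force: [0.4, -0.7, -3.2]
opening: 0.0239
gripper_force: 40.0
```

arm_command([
  [[0,0,0.3,0,0,0],[0,0,0.3,0,0,0],[0,0,0.3,0,0,0],[0,0,0.2,0,0,0],[0,0,0.2,0,0,0],[0,0,0.2,0,0,0],[0,0,0.2,0,0,0],[0,0,0.2,0,0,0],[0,0,0.2,0,0,0],[0,0,0.2,0,0,0],[0,0,0.2,0,0,0],[0,0,0.2,0,0,0]],
])

```text
t: 28.5
tool_pos: [0.4899, -0.023, 0.2719]
orientation: [0.4, -3.116, -0.0]
force: [0.4, -0.3, -4.7]
opening: 0.0237
gripper_force: 40.0
```

arm_command([
  [[0,0,0.2,0,0,0],[0,0,0.3,0,0,0],[0,0,0.3,0,0,0],[0,0,0.3,0,0,0],[0,0,0.3,0,0,0],[0,0,0.3,0,0,0],[0,0,0.2,0,0,0],[0,0,0.1,0,0,0],[0,0,0,0,0,0],[0,0,0,0,0,0]],
])

```text
t: 29.33
tool_pos: [0.49, -0.023, 0.2919]
orientation: [0.4, -3.116, 0.0]
force: [-0.4, -0.1, -5.9]
opening: 0.0238
gripper_force: 40.0
```

arm_command([
  [[-0.3,-0.08,0,0,0,0],[-0.6,-0.15,0,0,0,0],[-0.7,-0.18,0,0,0,0],[-0.7,-0.18,0,0,0,0],[-0.7,-0.18,0,0,0,0],[-0.7,-0.18,0,0,0,0],[-0.7,-0.18,0,0,0,0],[-0.7,-0.18,0,0,0,0],[-0.6,-0.15,0,0,0,0],[-0.5,-0.12,0,0,0,0],[-0.2,-0.06,0,0,0,0],[0,0,0,0,0,0]],
])

```text
t: 30.33
tool_pos: [0.4257, -0.0395, 0.2921]
orientation: [-0.4, 3.116, -0.0]
force: [-0.1, -0.7, -5.4]
opening: 0.0239
gripper_force: 40.0
```

arm_command([
  [[0,-0.6,0,0,0,-1],[0,-1.4,0,0,0,-2],[0.2,-2.2,0,0,0,-2],[0.4,-2.8,0,0,0,-2],[0.5,-3,0,0,0,-2],[0.5,-3,0,0,0,-2],[0.5,-3,0,0,0,-2],[0.5,-3,0,0,0,-2],[0.5,-3,0,0,0,-2],[0.5,-2.8,-0.5,0,0,-2],[0.4,-2.2,-1,0,0,-1],[0.3,-1.6,-1,0,0,0]],
])

```text
t: 31.33
tool_pos: [0.4692, -0.3284, 0.2664]
orientation: [0.152, 3.138, -0.002]
force: [1.4, 1.8, -6.1]
opening: 0.0238
gripper_force: 40.0
```

arm_command([
  [[0,-1,-1,0,0,0],[0,-0.6,-1,0,0,0],[0,0,-1,0,0,0],[0,0,-0.5,0,0,0],[0,0,0,0,0,0],[0,0,0,0,0,0]],
])

```text
t: 31.83
tool_pos: [0.469, -0.3403, 0.2318]
orientation: [-0.145, -3.138, -0.001]
force: [-0.1, 0.1, -5.5]
opening: 0.0238
gripper_force: 40.0
```

arm_command([
  [[0.05,-0.4,-0.5,0,0,0],[0,-0.3,-1,0,0,0],[0,0,-1.2,0,0,0],[0,0,-1.2,0,0,0],[0,0,-0.8,0,0,0],[0,0,-0.5,0,0,0],[0,0,-0.3,0,0,0],[0,0,0,0,0,0],[0,0,0,0,0,0],[0,0,0,0,0,0],[0,0,0,0,0,0]],
])

```text
t: 32.75
tool_pos: [0.4699, -0.3487, 0.1778]
orientation: [0.147, 3.137, -0.001]
force: [0.5, 0.1, -5.5]
opening: 0.0239
gripper_force: 40.0
```

```bash
python3 -c "
from h import *
s=monitor.read_state();print(s['tool_pos'],cv2.Rodrigues(s['orientation'])[0].round(4),s['force'])"
```

```text
[ 0.4699053  -0.34871436  0.17779146] [[-9.956e-01  9.340e-02  1.100e-03]
 [ 9.340e-02  9.956e-01 -1.000e-03]
 [-1.200e-03 -9.000e-04 -1.000e+00]] [ 0.47484584  0.12192403 -5.54057608]
```

arm_command([
  [[0,0.1,-0.3,0,0,0],[0,0,-0.4,0,0,0],[0,0,-0.4,0,0,0],[0,0,-0.3,0,0,0],[0,0,-0.2,0,0,0],[0,0,-0.1,0,0,0],[0,0,-0.1,0,0,0],[0,0,-0.1,0,0,0],[0,0,-0.1,0,0,0],[0,0,0,0,0,0],[0,0,0,0,0,0]],
])

```text
t: 33.67
tool_pos: [0.4695, -0.3474, 0.157]
orientation: [-0.147, -3.138, 0.0]
force: [0.3, -0.1, -5.2]
opening: 0.0237
gripper_force: 40.0
```

arm_command([
  [[0,0,-0.1,0,0,0],[0,0,-0.1,0,0,0],[0,0,-0.1,0,0,0],[0,0,-0.1,0,0,0],[0,0,0,0,0,0],[0,0,0,0,0,0]],
])

```text
t: 34.17
tool_pos: [0.4698, -0.3475, 0.1537]
orientation: [0.147, 3.137, -0.001]
force: [-1.9, 2.2, 2.3]
opening: 0.0236
gripper_force: 40.0
```

Contact is at 0.1537 m. The kit hung about 4–5 mm lower in the grip after release (5.5 N weight means about 58 mm sag), so this matches the nest floor rather than the rim. I'll check the settled force.

arm_command([
  [[0,0,0,0,0,0],[0,0,0,0,0,0],[0,0,0,0,0,0]],
])

```text
t: 34.42
tool_pos: [0.4698, -0.3475, 0.1537]
orientation: [0.147, 3.137, -0.001]
force: [-1.9, 2.5, 5.8]
opening: 0.0237
gripper_force: 40.0
```

arm_command([
  [[0,0,-0.03,0,0,0],[0,0,0,0,0,0],[0,0,0,0,0,0]],
], squeeze=20)

```text
t: 34.67
tool_pos: [0.4699, -0.3476, 0.1537]
orientation: [0.147, 3.137, -0.001]
force: [-1.9, 3.6, 8.0]
opening: 0.0237
gripper_force: 20.0
```

arm_command([
  [[0,0,0,0,0,0],[0,0,0,0,0,0],[0,0,0,0,0,0],[0,0,0,0,0,0]],
], squeeze=3)

```text
t: 35.0
tool_pos: [0.4699, -0.3475, 0.153]
orientation: [0.147, 3.137, -0.001]
force: [0.1, 1.9, 4.5]
opening: 0.0242
gripper_force: 3.0
```

The sideways force leaves room for doubt between rim and floor. A decisive test is to regrip, lift 3 mm, and feel sideways: the ring wall stops the kit only if it is inside.

arm_command([
  [[0,0,0,0,0,0],[0,0,0,0,0,0],[0,0,0,0,0,0]],
], squeeze=25)

```text
t: 35.25
tool_pos: [0.4699, -0.3475, 0.153]
orientation: [0.147, 3.137, -0.001]
force: [1.0, 2.0, 5.6]
opening: 0.0242
gripper_force: 25.0
```

arm_command([
  [[0,0,0.1,0,0,0],[0,0,0.15,0,0,0],[0,0,0.15,0,0,0],[0,0,0,0,0,0],[0,0,0,0,0,0],[0,0,0,0,0,0],[0,0,0,0,0,0]],
])

```text
t: 35.83
tool_pos: [0.4694, -0.3473, 0.1563]
orientation: [-0.147, -3.138, -0.0]
force: [0.2, -0.1, -5.4]
opening: 0.024
gripper_force: 25.0
```

arm_command([
  [[0,0.1,0,0,0,0],[0,0.1,0,0,0,0],[0,0.1,0,0,0,0],[0,0,0,0,0,0],[0,0,0,0,0,0]],
])

```text
t: 36.25
tool_pos: [0.4695, -0.3443, 0.1566]
orientation: [0.147, 3.138, -0.0]
force: [-0.7, -0.7, -4.9]
opening: 0.0238
gripper_force: 25.0
```

arm_command([
  [[0,0.1,0,0,0,0],[0,0.1,0,0,0,0],[0,0.05,0,0,0,0],[0,0,0,0,0,0],[0,0,0,0,0,0]],
])

```text
t: 36.67
tool_pos: [0.4695, -0.3425, 0.1569]
orientation: [0.147, 3.138, -0.002]
force: [-0.6, -3.8, -5.9]
opening: 0.0236
gripper_force: 25.0
```

The wall stopped it at y≈−0.343, so the kit is inside the ring and centred within about 0.5 mm. I'll go back and set it down.

arm_command([
  [[0,-0.2,0,0,0,0],[0,-0.2,0,0,0,0],[0,-0.12,0,0,0,0],[0,0,-0.05,0,0,0],[0,0,-0.1,0,0,0],[0,0,-0.1,0,0,0],[0,0,0,0,0,0],[0,0,0,0,0,0],[0,0,0,0,0,0]],
])

```text
t: 37.42
tool_pos: [0.4695, -0.347, 0.1541]
orientation: [-0.147, -3.138, -0.0]
force: [1.0, 0.1, -5.5]
opening: 0.024
gripper_force: 25.0
```

arm_command([
  [[0,0,-0.05,0,0,0],[0,0,-0.05,0,0,0],[0,0,0,0,0,0],[0,0,0,0,0,0],[0,0,0,0,0,0]],
])

```text
t: 37.83
tool_pos: [0.4695, -0.3471, 0.1531]
orientation: [-0.147, -3.138, 0.0]
force: [0.2, 0.3, -6.3]
opening: 0.0235
gripper_force: 25.0
```

arm_command([
  [[0,0,-0.05,0,0,0],[0,0,0,0,0,0],[0,0,-0.03,0,0,0],[0,0,0,0,0,0],[0,0,0,0,0,0],[0,0,0,0,0,0]],
])

```text
t: 38.33
tool_pos: [0.4697, -0.3472, 0.153]
orientation: [0.147, 3.138, -0.001]
force: [-2.1, 1.7, 2.8]
opening: 0.0238
gripper_force: 25.0
```

arm_command([
  [[0,0,0,0,0,0],[0,0,0,0,0,0],[0,0,0,0,0,0],[0,0,0,0,0,0]],
], squeeze=3)

```text
t: 38.67
tool_pos: [0.4698, -0.3473, 0.1528]
orientation: [0.147, 3.137, -0.001]
force: [-0.5, -0.1, 4.0]
opening: 0.0238
gripper_force: 3.0
```

arm_command([
  [[0,0,0,0,0,0],[0,0,0,0,0,0],[0,0,0,0,0,0],[0,0,0,0,0,0],[0,0,0,0,0,0],[0,0,0,0,0,0],[0,0,0,0,0,0],[0,0,0,0,0,0],[0,0,0,0,0,0],[0,0,0,0,0,0],[0,0,0,0,0,0]],
], gripper=1)

```text
t: 39.58
tool_pos: [0.4695, -0.3471, 0.1524]
orientation: [0.147, 3.138, -0.0]
force: [-0.2, 0.6, -0.3]
opening: 0.0908
gripper_force: 0.0
```

arm_command([
  [[0,0,0.5,0,0,0],[0,0,1,0,0,0],[0,0,1.5,0,0,0],[0,0,1.5,0,0,0],[0,0,1.5,0,0,0],[0,0,1.5,0,0,0],[0,0,1.5,0,0,0],[0,0,1,0,0,0],[0,0,0.5,0,0,0],[0,0,0,0,0,0],[0,0,0,0,0,0]],
])

```text
t: 40.5
tool_pos: [0.4695, -0.3471, 0.2572]
orientation: [0.147, 3.138, -0.0]
force: [1.6, 0.6, -1.1]
opening: 0.0929
gripper_force: 0.0
```

```bash
python3 -c "
from h import *
print(ticket.close_job())"
```

```text
the job is handed in; nothing more can be done
None
```

I hung the canister on the scale hook, where it stayed at rest for about 3 s, then lifted it off and set it down in the farther nest. The job is handed in at about 40 s. The camera calls ran out while it hung, so that rest was watched on camera only for its first 1.4 s and the final seating was checked by feel (it touched the nest floor and the ring wall), not by picture.

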